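Turn a keyed coupling disc onto its key and press it home

TASK

The orange coupling disc on the gear unit sits high because its rim notch is not over the yellow key. With the fingers, push the disc round (either way) until the notch stands over the key, then press it down until it is fully seated on the flange, and move clear. Do not lift the disc, and leave the spanner, the bearing and the jar where they are.

Things in the scene. Friction and masses are not known exactly. Their poses are not given: they have to be found in the camera images.
- hub_top (a point): centre of the flat top of the bright steel hub (34 mm diameter) in the middle of the orange coupling disc, on the disc's upright turning axis; this is the place to press. The hub stands 26 mm above the disc's upper face and 8 mm above the lugs.
- notch (a point): point on the upper face of the disc in the middle of its notch, 56 mm from the turning axis. The notch is a slot 14 mm wide cut right through the disc, open at the rim and 19 mm deep towards the centre. It turns with the disc.
- key_top (a point): top of the yellow key, 56 mm from the turning axis. A fixed radial bar on the gear unit's dark flange, 10 mm wide, round-topped, 11 mm high, from 49 to 89 mm off the axis: its outer 24 mm show beyond the disc's rim. It fits the notch with 2 mm to spare each side; its round top centres a notch up to about 3 mm off as the disc is pressed.
- lug0 (a point): centre of the top of aluminium lug 0, one of three equal blocks standing 18 mm above the disc's upper face, 22 mm long radially and 16 mm wide, centred 46 mm from the turning axis; this one is 60 degrees counter-clockwise (seen from above) from the notch. A fingertip laid against its side pushes the disc round.
- lug1 (a point): centre of the top of aluminium lug 1, one of three equal blocks standing 18 mm above the disc's upper face, 22 mm long radially and 16 mm wide, centred 46 mm from the turning axis; this one is 180 degrees counter-clockwise (seen from above) from the notch. A fingertip laid against its side pushes the disc round.
- lug2 (a point): centre of the top of aluminium lug 2, one of three equal blocks standing 18 mm above the disc's upper face, 22 mm long radially and 16 mm wide, centred 46 mm from the turning axis; this one is 300 degrees counter-clockwise (seen from above) from the notch. A fingertip laid against its side pushes the disc round.
- coupling_press (a joint): how far the disc has slid down, in m: it starts between -0.004 (a little higher) and 0; at 0 its underside is 1.5 mm above the key top; 0.012 is fully seated (0.5 mm above the flange). Growing is downward. Sliding takes about 3 to 8 N of push; the disc stays where it is left.
- coupling (a joint): turn of the orange disc (130 mm diameter, 14 mm thick) about the hub axis, endless both ways, in rad, growing counter-clockwise seen from above; at 0 (or any full turn) the notch stands over the key. It starts anywhere between 0.7 and 5.58. Turning takes about 3 N sideways at a lug; it stays where it is left.
- unit: grey gear unit fixed to the bench, 170 x 170 mm housing, 62 mm high, with a dark steel flange (184 mm diameter, top 80 mm above the bench) and a lying motor (70 mm diameter) reaching 167 mm from the turning axis; origin under the turning axis at bench height, its x axis points from the turning axis towards the key, away from the motor.
- spanner_mid (a point): middle of a loose steel spanner 150 mm long lying on the bench; leave it alone
- bearing_mid (a point): centre of a loose steel bearing ring, 52 mm diameter, 15 mm high, on the bench; leave it alone
- jar_mid (a point): centre of a loose pale jar with a white cap, 48 mm diameter, 60 mm high, on the bench; leave it alone

How it is judged:
On the way, in this order (a step that is already met when the one before it is completed fails the run):
1. the notch stands over the key while the disc is still up (horizontal distance between notch and key_top below 0.005 m and value of joint coupling_press below 0.006 m).
2. the disc is pressed down over the key (horizontal distance between notch and key_top below 0.005 m and value of joint coupling_press above 0.0105 m), for 0.2 s.
At the end, for the whole second after the job is handed in: The disc is seated (slid down at least 10.5 of 12 mm) with the notch centred on the key within 4 mm and at rest; spanner, bearing and jar are within 20 mm of where they stood (horizontal distance between notch and key_top below 0.004 m and value of joint coupling_press above 0.0105 m and velocity of joint coupling between -0.05 and 0.05 rad/s and distance of each of spanner_mid, bearing_mid, jar_mid from where it was at the start of the episode below 0.02 m); the robot touches nothing.
It fails at once if the coupling disc is lifted (more than 9 mm above its unpressed height) (value of joint coupling_press below -0.009 m).
It fails at once if a bystander is moved or lifted (distance of any of spanner_mid, bearing_mid, jar_mid from where it was at the start of the episode above 0.02 m).
It also fails if it takes over 45 s, if anything falls off the work surface, if the arm or the gripper's body presses on something with over 40 N, if the wrist force passes 120 N, or if a joint passes its speed limit or range.

ROBOT

A 7-joint arm with a two-finger parallel gripper is mounted at the origin on the work surface. World frame = base frame: x ahead of the robot, y to its left, z up, the work surface at z = 0. Lengths are in m, angles in rad, forces in N, time in s.
With the tool pointing down it reaches from about 0.4 to 0.875 m from the base axis. Payload 19.3 kg.
Tool frame: the origin (TCP) lies at the very end of the fingers, on their centre line; the grasp point (between the pads) lies 19 mm behind it; z points along the fingers, y is the direction in which the jaws open and shut (so a half turn about z gives the same grasp; the last joint's range is limited). The gripper opens to 85 mm and grips with 20 to 120 N. Pads are 22 mm wide; open, the fingers measure 114 mm over their backs; the gripper's body (76 mm by 85 mm) begins 54 mm behind the grasp point. The pads swing forward as they close: fully open they stand 13 mm farther back than shut.
Start: joints at [-0.07, 0.521, -0.036, 1.599, 0.021, 1.021, -0.113], TCP at [0.625, -0, 0.231] pointing down, gripper open.
Joint ranges: [-2.91, 2.91], [-0.3, 2.13], [-1.5, 1.42], [0.17, 2.43], [-1.26, 4.41], [0.16, 1.93], [-2.52, 2.52]. Speed limits (rad/s): [1.89, 1.89, 2.39, 2.39, 3.01, 3.01, 3.01].

INTERFACE

Orientations are given as [roll, pitch, yaw] about the fixed x, y, z axes, in that order (R = Rz(yaw) Ry(pitch) Rx(roll)).
In Python, from workcell import bot gives the robot as it stands.
- The arm moves only by the tool apply_moves, never from a script. Its argument "commands" is a list of rows, each an object with "travel": the shift along the tool's x, y, z in m, a list of three; "twist": the turn, a rotation vector about the tool's x, y, z in degrees, a list of three; "claw": the finger opening in m, from 0 to 0.0854. A call has 1 to 10 rows; each row is the pose to reach, as a shift and turn from the pose commanded when the call began, along the tool's axes at that moment; what a row does not reach only later rows make up. A row lasts 1/10 s, in which the tool goes at most 50 mm and 8.59 degrees, less where a joint would pass 70% of its speed; a pose out of reach is approached as far as the arm can. A call with a gripper value outside its range is refused whole. The fingers move at their own pace and stop on an object; "force" is the grip in N (left out, the last holds). Time passes only in rows, so rows that repeat a pose let the fingers close. It gives the time, the measured TCP pose, the force and the opening at its end, in the units of the state.
- bot.observe(): the state, without advancing time (a new reading comes with each control period).
- bot.grab_frame(name): name is "scene" or "side" or "wrist"; returns a dict with "frame" (400x640x3 uint8, blue, green, red), "fx", "fy", "cx", "cy" (pixels), "pose" (4x4, takes a point from camera to world coordinates); the wrist camera has in their place "tool_from_camera" (4x4, takes a point from camera to tool coordinates, whose origin is the TCP and whose axes are the flange's). Camera axes: x right, y up, looking along -z (the intrinsics and any distortion apply to the point x, -y, -z); pixel columns grow to the right and rows downward; lengths in m; the calibration is good to about 2 mm. The wrist camera is an equidistant fisheye: a pixel r from the principal point sees the ray r / f radians off the axis. A picture is of the moment at which its call begins: read the wrist's pose just before it. There is no depth.
- bot.job_done(): hands the job in, once; it reports no verdict.
The state is a dict: "clock": time; "qpos": joint angles; "qd": joint speeds; "joint_efforts": joint torques, N m; "position": TCP position; "tool_rot": TCP orientation; "force": force on the tool from outside, world axes, zero at the start; "moment": the same for the moment, N m; "grip_width": finger opening in m.
Only numpy, scipy, OpenCV 4.12 (cv2) and the standard library are available. Lean on these libraries where they do the work, as an engineer would, in place of code of your own. Each camera call takes 0.05 s, during which the arm holds its last target.

## Working session

There is one attempt and no reset: what is moved stays moved. The work goes in short steps, Python scripts to look and compute and a tool call to move; the robot and the scene stay as the last step left them, time stands still between calls to the robot, and variables do not carry over. Pictures are saved under pics/ and viewed, and the job is handed in when it is done.

Besides the shell and the picture viewer there is one more tool, called as name([rows], argument=value, ...), one row to a line, values as JSON. apply_moves: Moves the arm, as the interface text tells. Its arguments: {"type":"object","properties":{"commands":{"type":"array"},"force":{"type":"number"}},"required":["commands"]}

```bash
mkdir -p pics
python3 - <<'E'
from workcell import bot
import cv2,numpy as np
s=bot.observe();print(s)
for n in("scene","side","wrist"):
    f=bot.grab_frame(n);cv2.imwrite(f"pics/{n}0.png",f["frame"])
    print(n,{k:(np.round(v,4).tolist() if k!="frame" else 0) for k,v in f.items()})
E
```

```text
{'clock': 0.0, 'qpos': array([-0.07020791,  0.5220195 , -0.03633342,  1.59999316,  0.02123369,
        1.02110814, -0.11281977]), 'qd': array([-0.00080484,  0.00072108, -0.00039347, -0.0006848 ,  0.00044603,
       -0.00042172, -0.00113671]), 'joint_efforts': array([-4.24098413e-03, -9.27110124e+01,  1.97758444e+00, -3.69928443e+01,
        1.76317629e-02,  8.19846697e-03, -6.58496788e-05]), 'position': array([ 6.24665121e-01, -3.78765158e-05,  2.30727574e-01]), 'tool_rot': array([-3.14045546e+00,  1.07359449e-04,  1.57079711e+00]), 'force': array([-0.285197  , -0.43937592,  0.20783299]), 'moment': array([ 0.00805773,  0.02724955, -0.048941  ]), 'grip_width': 0.0852972771687694}
scene {'frame': 0, 'fx': 400.1952, 'fy': 400.1952, 'cx': 316.2493, 'cy': 196.4055, 'pose': [[-0.4186, -0.6296, 0.6545, 1.1858], [0.9081, -0.2788, 0.3125, 0.3079], [-0.0142, 0.7252, 0.6884, 0.8031], [0.0, 0.0, 0.0, 1.0]]}
side {'frame': 0, 'fx': 362.5779, 'fy': 362.5779, 'cx': 322.9197, 'cy': 196.7675, 'pose': [[0.751, 0.4269, -0.5037, 0.1521], [-0.6599, 0.461, -0.5933, -0.4733], [-0.021, 0.778, 0.6279, 0.5661], [0.0, 0.0, 0.0, 1.0]]}
wrist {'frame': 0, 'fx': 309.7069, 'fy': 309.7069, 'cx': 320.5005, 'cy': 198.7138, 'tool_from_camera': [[0.0008, 0.9521, 0.3058, 0.0787], [1.0, -0.0006, -0.0007, -0.0009], [-0.0005, 0.3058, -0.9521, -0.1426], [0.0, 0.0, 0.0, 1.0]]}
```

View pics/scene0.png

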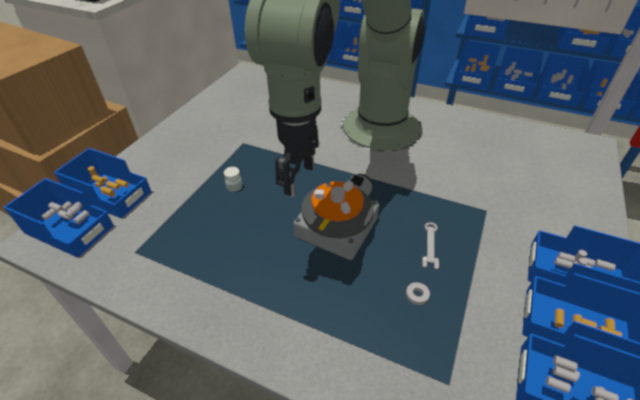

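View pics/side0.png

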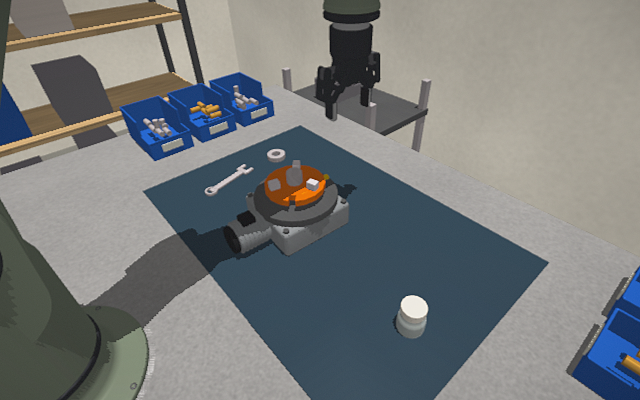

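View pics/wrist0.png

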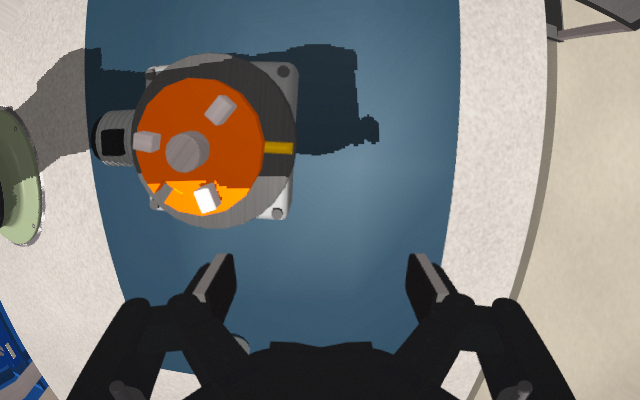

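```bash
cat > h.py <<'E'
from workcell import bot
import cv2,numpy as np
from scipy.spatial.transform import Rotation as Ro
def tool(s):
    T=np.eye(4);T[:3,:3]=Ro.from_euler('xyz',s["tool_rot"]).as_matrix();T[:3,3]=s["position"];return T
class Cam:
    def __init__(self,n):
        s=bot.observe();f=bot.grab_frame(n);self.n=n;self.img=f["frame"]
        self.K=(f["fx"],f["fy"],f["cx"],f["cy"])
        self.T=tool(s)@f["tool_from_camera"] if n=="wrist" else np.array(f["pose"])
    def ray(self,u,v):
        fx,fy,cx,cy=self.K;a=(u-cx)/fx;b=(v-cy)/fy
        if self.n=="wrist":
            r=np.hypot(a,b)+1e-12;d=np.array([a/r*np.sin(r),-b/r*np.sin(r),-np.cos(r)])
        else:d=np.array([a,-b,-1])
        return self.T[:3,:3]@d
    def onz(self,u,v,z):
        d=self.ray(u,v);o=self.T[:3,3];return o+d*(z-o[2])/d[2]
    def proj(self,p):
        c=np.linalg.inv(self.T)@np.append(p,1);x,y,z=c[0],-c[1],-c[2];fx,fy,cx,cy=self.K
        if self.n=="wrist":
            q=np.hypot(x,y)+1e-12;t=np.arctan2(q,z);x,y=x/q*t,y/q*t
        else:x,y=x/z,y/z
        return np.array([cx+fx*x,cy+fy*y])
    def crop(self,u0,u1,v0,v1,k,fn):
        cv2.imwrite(fn,cv2.resize(self.img[v0:v1,u0:u1],None,fx=k,fy=k,interpolation=cv2.INTER_CUBIC))
E
python3 - <<'E'
from h import *
c=Cam("wrist");c.crop(90,310,45,235,3,"pics/w1.png")
c=Cam("scene");c.crop(270,400,160,260,6,"pics/s1.png")
c=Cam("side");c.crop(220,370,145,260,5,"pics/d1.png")
E
```

```text
(no output)
```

View pics/w1.png

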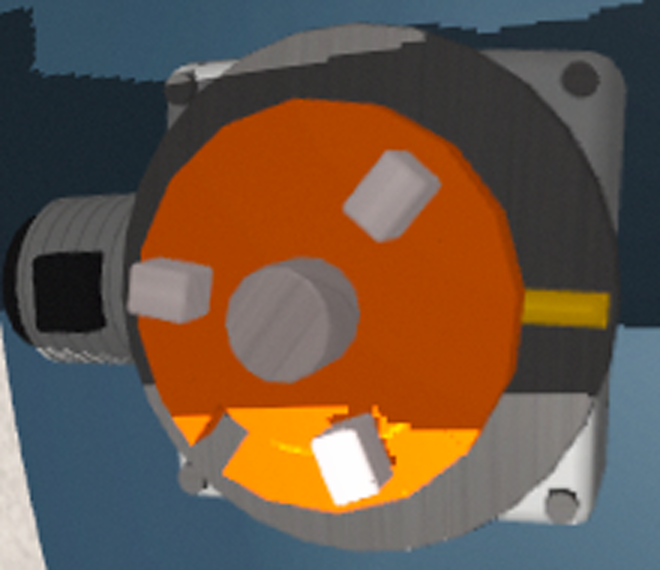

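View pics/d1.png

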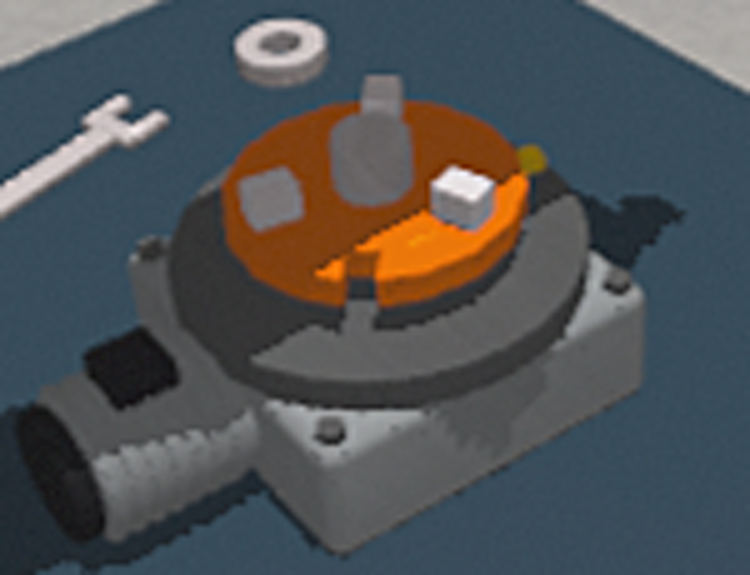

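View pics/s1.png

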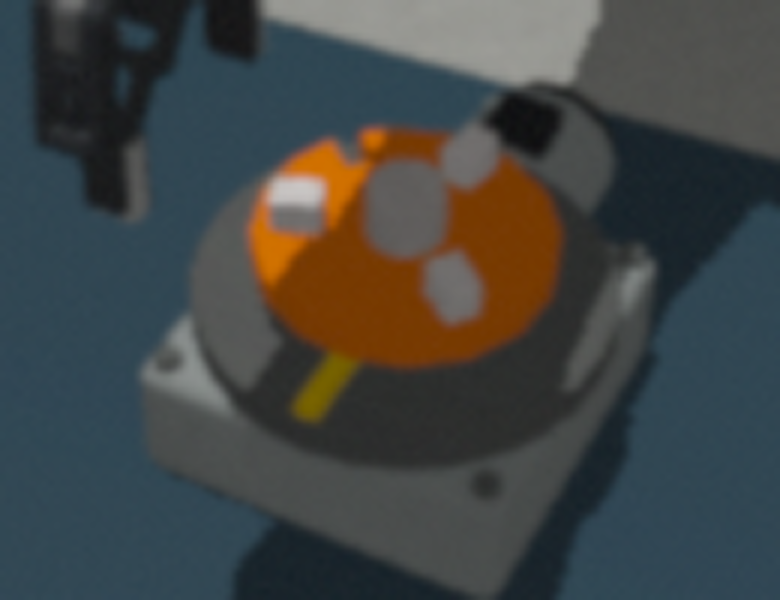

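```bash
cat > fit.py <<'E'
from h import *
def circ(c,x,y,r,z,n=60):return [c.proj([x+r*np.cos(t),y+r*np.sin(t),z]) for t in np.linspace(0,2*np.pi,n)]
def draw(c,x,y,ky,th,pr,u0,u1,v0,v1,k,fn):
    im=cv2.resize(c.img[v0:v1,u0:u1],None,fx=k,fy=k,interpolation=cv2.INTER_CUBIC)
    def pl(pts,col):
        q=((np.array(pts)-[u0,v0]+.5)*k-.5)
        cv2.polylines(im,[np.round(q*8).astype(np.int32)],False,col,1,cv2.LINE_AA,3)
    zt=.1065-pr
    pl(circ(c,x,y,.017,zt+.026),(0,255,0));pl(circ(c,x,y,.065,zt),(0,255,0));pl(circ(c,x,y,.092,.080),(255,255,0))
    def box(a,r0,r1,w,z):
        e=np.array([np.cos(a),np.sin(a)]);f=np.array([-e[1],e[0]])
        pl([c.proj(list(np.array([x,y])+e*r+f*s)+[z]) for r,s in((r0,-w),(r1,-w),(r1,w),(r0,w),(r0,-w))],(255,0,255))
    box(ky,.065,.089,.005,.088)
    for d in(60,180,300):box(ky+th+np.radians(d),.035,.057,.008,zt+.018)
    box(ky+th,.046,.065,.007,zt)
    cv2.imwrite(fn,im)
E
python3 - <<'E'
from fit import *
c=Cam("wrist")
f=lambda u,v:(u/3+90,v/3+45)
h=c.onz(*f(278,322),.1325+.002);k=c.onz(*f(609,310),.088)
n=[c.onz(*f(u,v),.1085) for u,v in((222,430),)]
print(h,k,np.degrees(np.arctan2(*(k-h)[1::-1])), np.hypot(*(k-h)[:2]),[ (np.degrees(np.arctan2(*(q-h)[1::-1])), np.hypot(*(q-h)[:2])) for q in n])
for u,v in((346,467),(380,198),(157,288)):
    q=c.onz(*f(u,v),.1265);print(np.degrees(np.arctan2(*(q-h)[1::-1])), np.hypot(*(q-h)[:2]))
E
```

```text
[0.50931078 0.04235    0.1345    ] [0.59855566 0.03614847 0.088     ] -3.9750281084930505 0.0894600940715879 [(np.float64(-134.3361067717198), np.float64(0.053622331777776526))]
-73.38995216569725 0.04691059026788611
46.99175058892692 0.04394706333927877
166.04712891579115 0.046274781467443266
```

Run:
```python
from fit import *
a=(.5093,.0424,np.radians(-4),np.radians(-129.4),-.002)
c=Cam("wrist");draw(c,*a,90,310,45,235,3,"pics/w2.png")
c=Cam("scene");draw(c,*a,270,400,160,260,6,"pics/s2.png")
c=Cam("side");draw(c,*a,220,370,145,260,5,"pics/d2.png")
```

```text
(no output)
```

View pics/w2.png

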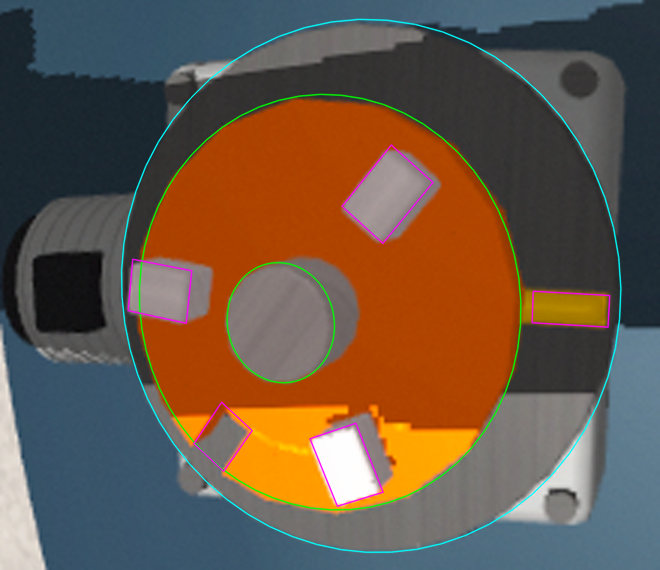

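View pics/d2.png

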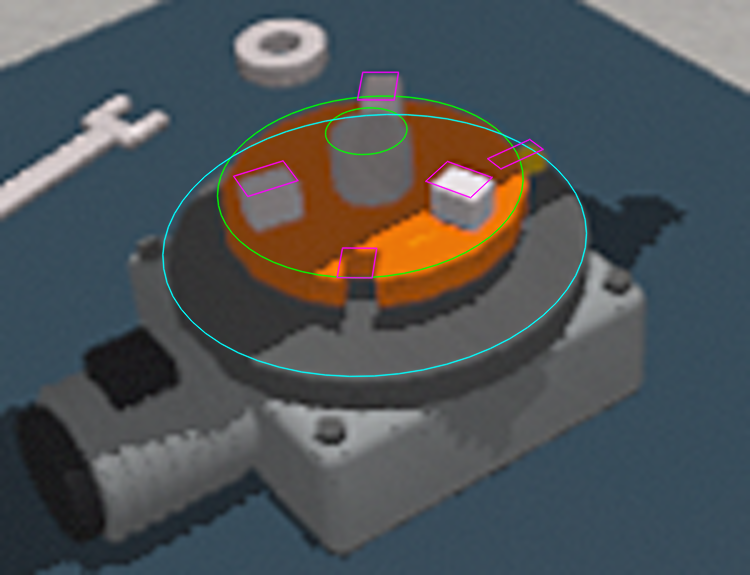

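View pics/s2.png

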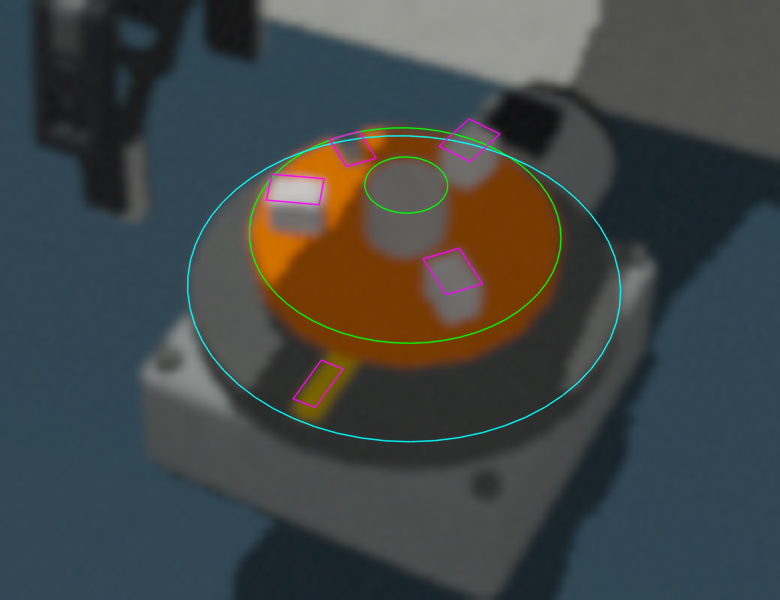

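apply_moves([
  {"travel": [0.004,-0.012,0.006],"twist": [0,0,8],"claw": 0.085},
  {"travel": [0.008,-0.023,0.012],"twist": [0,0,16],"claw": 0.085},
  {"travel": [0.013,-0.035,0.018],"twist": [0,0,24],"claw": 0.085},
  {"travel": [0.017,-0.046,0.024],"twist": [0,0,32],"claw": 0.085},
  {"travel": [0.021,-0.058,0.03],"twist": [0,0,40],"claw": 0.085},
  {"travel": [0.025,-0.069,0.036],"twist": [0,0,48],"claw": 0.085},
  {"travel": [0.03,-0.081,0.042],"twist": [0,0,56],"claw": 0.085},
  {"travel": [0.034,-0.092,0.048],"twist": [0,0,64],"claw": 0.085},
  {"travel": [0.038,-0.104,0.054],"twist": [0,0,72],"claw": 0.085},
  {"travel": [0.0424,-0.1154,0.06],"twist": [0,0,80],"claw": 0.085},
])

```text
clock: 1.5
position: [0.5091, 0.0425, 0.1712]
tool_rot: [-3.142, -0.0, 0.169]
force: [0.5, -0.3, 0.9]
grip_width: 0.085
```

apply_moves([
  {"travel": [0,0,0],"twist": [0,0,8],"claw": 0.085},
  {"travel": [0,0,0],"twist": [0,0,16],"claw": 0.085},
  {"travel": [0,0,0],"twist": [0,0,24],"claw": 0.085},
  {"travel": [0,0,0],"twist": [0,0,27],"claw": 0.085},
  {"travel": [0,0,0],"twist": [0,0,27],"claw": 0.085},
  {"travel": [0,0,0],"twist": [0,0,27],"claw": 0.085},
])

```text
clock: 2.1
position: [0.5096, 0.0425, 0.1713]
tool_rot: [-3.142, -0.0, -0.295]
force: [-0.4, -0.2, 0.6]
grip_width: 0.0851
```

Run:
```python
from fit import *
s=bot.observe();print(s["clock"],s["qpos"],s["position"],s["tool_rot"],s["force"])
a=(.5093,.0424,np.radians(-4),np.radians(-129.4),-.002)
c=Cam("wrist");cv2.imwrite("pics/w3.png",c.img)
c=Cam("side");c.crop(200,390,80,260,4,"pics/d3.png")
c=Cam("scene");c.crop(250,410,100,250,5,"pics/s3.png")
```

```text
2.1 [-0.51066263  0.45548291  0.41481291  1.97192923 -0.25887243  0.76505934
 -1.81065186] [0.50961703 0.04248168 0.17134789] [-3.14155051e+00 -7.34906394e-05 -2.94520217e-01] [-0.40262295 -0.21733611  0.57792924]
```

View pics/w3.png

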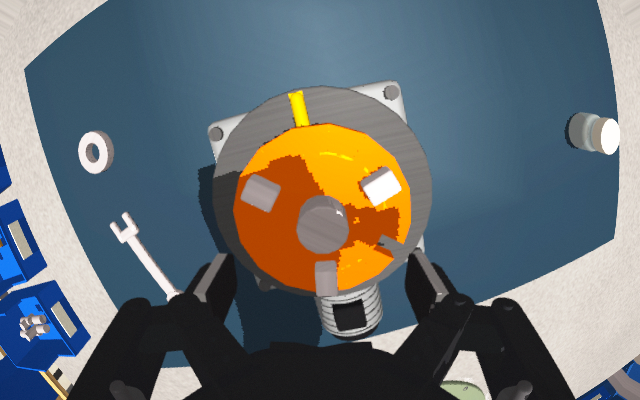

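View pics/d3.png

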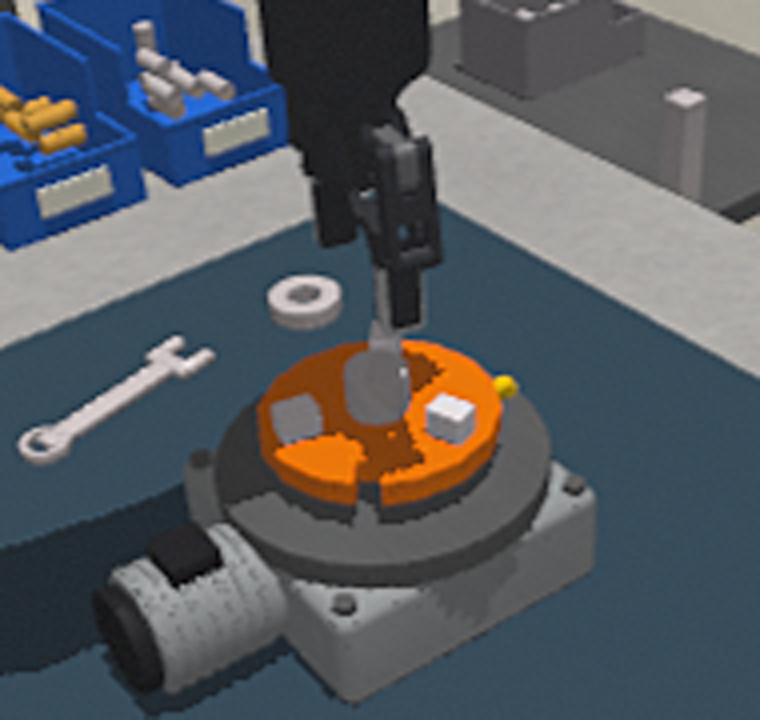

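View pics/s3.png

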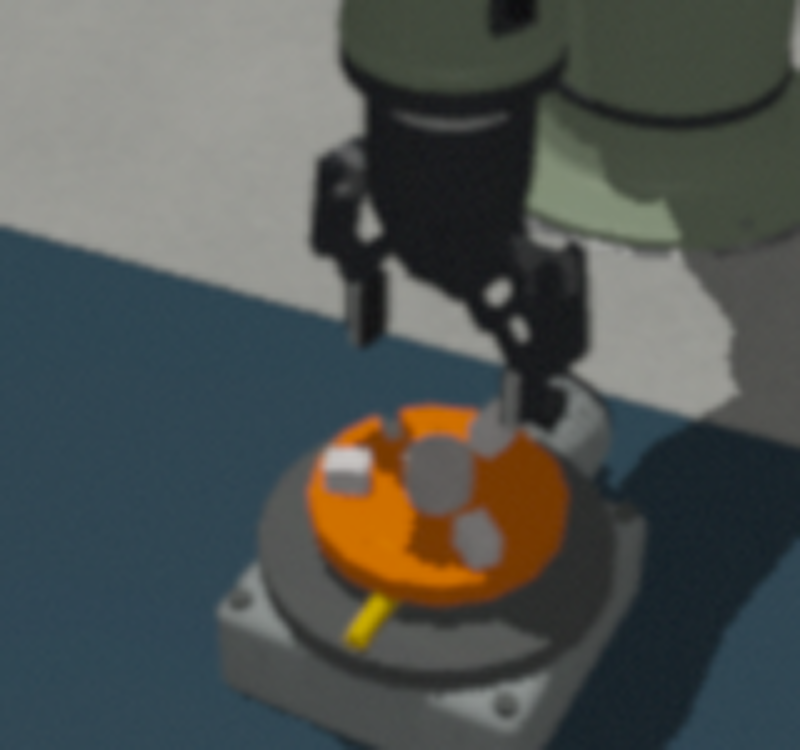

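Run:
```python
from fit import *
a=(.5093,.0424,np.radians(-4),np.radians(-129.4),-.002)
c=Cam("wrist");draw(c,*a,200,440,75,310,3,"pics/w4.png")
# finger tip estimate
for r in(.0427,.057):
  for z in(.171,.184):
    print(r,z,[c.proj([.5096+sg*r*np.cos(np.radians(-107)),.0425+sg*r*np.sin(np.radians(-107)),z]).round() for sg in(1,-1)])
```

```text
0.0427 0.171 [array([400., 255.]), array([240., 255.])]
0.0427 0.184 [array([406., 268.]), array([234., 267.])]
0.057 0.171 [array([425., 254.]), array([215., 254.])]
0.057 0.184 [array([433., 266.]), array([208., 266.])]
```

View pics/w4.png

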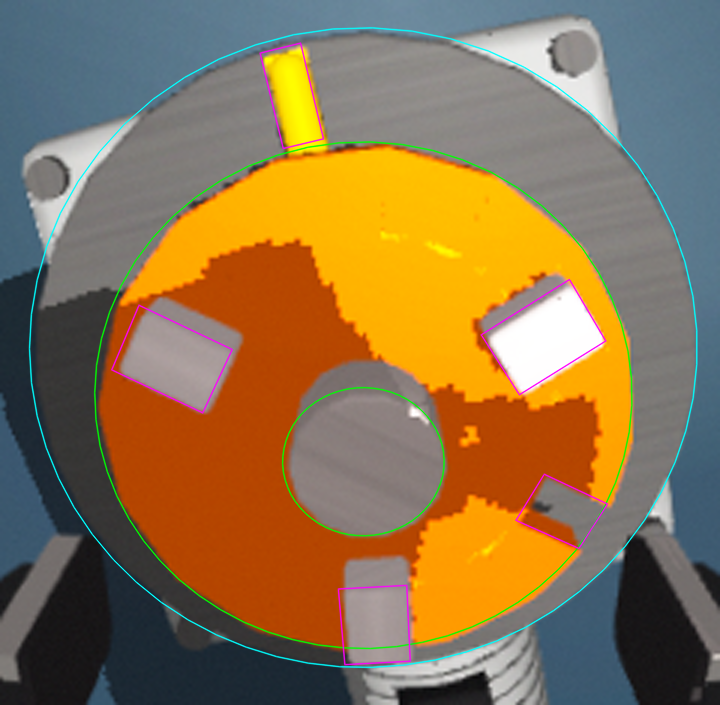

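Run:
```python
from fit import *
c=Cam("wrist")
T=tool(bot.observe())
for zz in (0,-.007,-.013,-.02):
  for r in(.0427,.05):
    print(zz,r,[c.proj((T@[x,r,zz,1])[:3]).round() for x in(.011,-.011)])
c.crop(390,490,230,330,6,"pics/w5.png")
```

```text
0 0.0427 [array([403., 237.]), array([398., 273.])]
0 0.05 [array([416., 237.]), array([411., 273.])]
-0.007 0.0427 [array([406., 243.]), array([401., 280.])]
-0.007 0.05 [array([420., 242.]), array([414., 279.])]
-0.013 0.0427 [array([409., 248.]), array([404., 286.])]
-0.013 0.05 [array([423., 248.]), array([417., 285.])]
-0.02 0.0427 [array([413., 255.]), array([407., 294.])]
-0.02 0.05 [array([428., 254.]), array([421., 293.])]
```

View pics/w5.png

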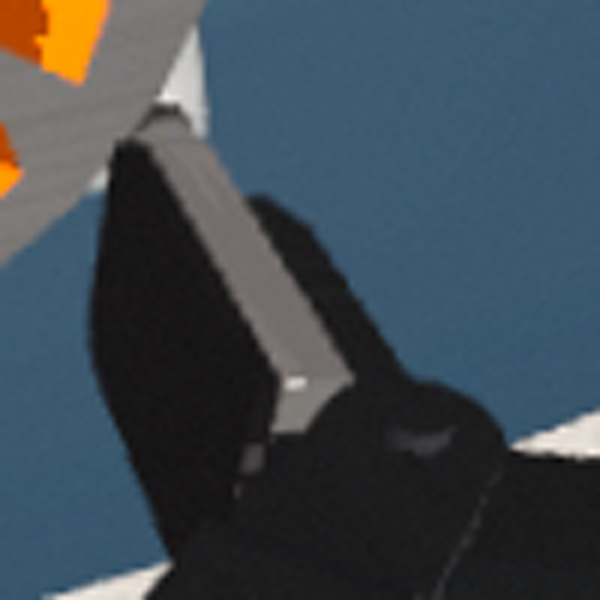

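apply_moves([
  {"travel": [0,0.001,0.01],"twist": [0,0,-4],"claw": 0.085},
  {"travel": [0,0.001,0.025],"twist": [0,0,-4],"claw": 0.085},
  {"travel": [0,0.001,0.04],"twist": [0,0,-4],"claw": 0.085},
  {"travel": [0,0.001,0.05],"twist": [0,0,-4],"claw": 0.085},
  {"travel": [0,0.001,0.059],"twist": [0,0,-4],"claw": 0.085},
  {"travel": [0,0.001,0.068],"twist": [0,0,-4],"claw": 0.085},
  {"travel": [0,0.001,0.068],"twist": [0,0,-4],"claw": 0.085},
])

```text
clock: 3.05
position: [0.5089, 0.0413, 0.1024]
tool_rot: [3.141, 0.001, -0.227]
force: [0.0, 0.1, -0.8]
grip_width: 0.0849
```

Run:
```python
from fit import *
s=bot.observe();print(s["clock"],s["position"],s["tool_rot"],s["force"],s["moment"])
c=Cam("wrist");cv2.imwrite("pics/w6.png",c.img)
c=Cam("side");c.crop(200,390,80,260,4,"pics/d6.png")
```

```text
3.05 [0.5089009  0.04133481 0.10241407] [ 3.14100786e+00  1.14497583e-03 -2.26901710e-01] [ 0.04899619  0.14434032 -0.762918  ] [-0.01032976 -0.0029678  -0.00092657]
```

View pics/w6.png

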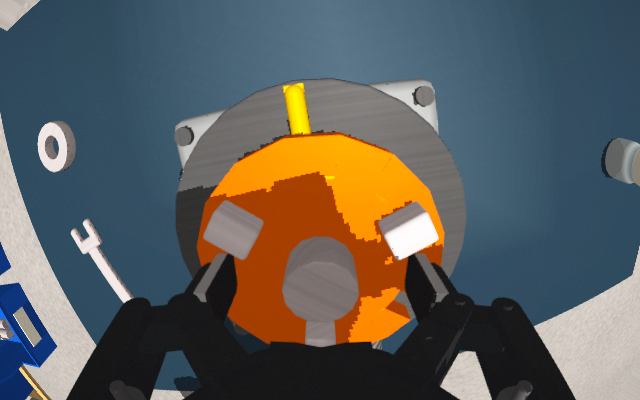

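View pics/d6.png

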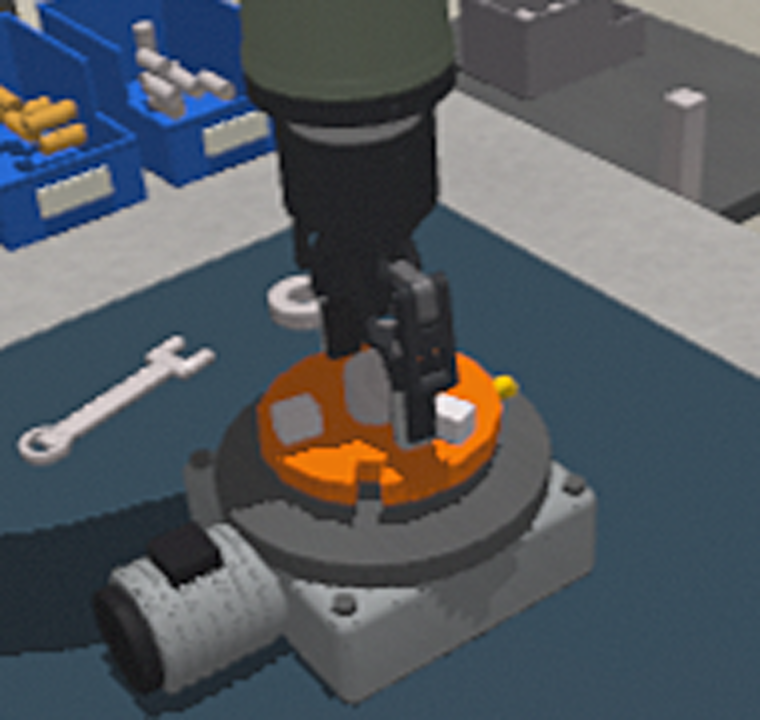

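apply_moves([
  {"travel": [0,0,0],"twist": [0,0,-5],"claw": 0.085},
  {"travel": [0,0,0],"twist": [0,0,-11],"claw": 0.085},
  {"travel": [0,0,0],"twist": [0,0,-17],"claw": 0.085},
  {"travel": [0,0,0],"twist": [0,0,-23],"claw": 0.085},
  {"travel": [0,0,0],"twist": [0,0,-29],"claw": 0.085},
  {"travel": [0,0,0],"twist": [0,0,-35],"claw": 0.085},
  {"travel": [0,0,0],"twist": [0,0,-41],"claw": 0.085},
  {"travel": [0,0,0],"twist": [0,0,-47],"claw": 0.085},
  {"travel": [0,0,0],"twist": [0,0,-53],"claw": 0.085},
  {"travel": [0,0,0],"twist": [0,0,-59],"claw": 0.085},
])

```text
clock: 4.15
position: [0.509, 0.041, 0.1037]
tool_rot: [3.142, 0.001, 0.807]
force: [-3.1, -3.5, -0.5]
grip_width: 0.0851
```

Run:
```python
from fit import *
s=bot.observe();print(s["clock"],s["qpos"],s["position"],s["tool_rot"],s["force"],s["moment"])
c=Cam("wrist");cv2.imwrite("pics/w7.png",c.img)
```

```text
4.15 [-0.23432908  0.53135147  0.05005259  2.00778768 -0.0439076   0.6039962
 -0.91922798] [0.5089719  0.04099543 0.10367007] [3.14156211e+00 6.88557882e-04 8.06576342e-01] [-3.14159075 -3.45857823 -0.50154629] [-0.38091238  0.63558066 -0.14056734]
```

View pics/w7.png

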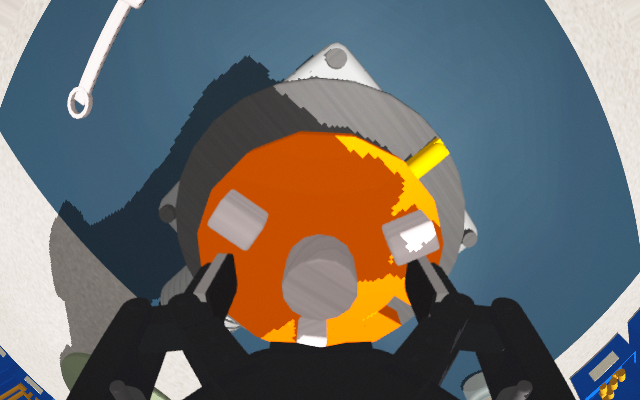

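apply_moves([
  {"travel": [0,0,0],"twist": [0,0,-7],"claw": 0.085},
  {"travel": [0,0,0],"twist": [0,0,-14],"claw": 0.085},
  {"travel": [0,0,0],"twist": [0,0,-21],"claw": 0.085},
  {"travel": [0,0,0],"twist": [0,0,-28],"claw": 0.085},
  {"travel": [0,0,0],"twist": [0,0,-35],"claw": 0.085},
  {"travel": [0,0,0],"twist": [0,0,-42],"claw": 0.085},
  {"travel": [0,0,0],"twist": [0,0,-49],"claw": 0.085},
  {"travel": [0,0,0],"twist": [0,0,-56],"claw": 0.085},
  {"travel": [0,0,0],"twist": [0,0,-62],"claw": 0.085},
  {"travel": [0,0,0],"twist": [0,0,-62],"claw": 0.085},
])

```text
clock: 5.2
position: [0.5097, 0.041, 0.1037]
tool_rot: [3.141, 0.0, 1.884]
force: [0.3, -0.5, -0.2]
grip_width: 0.0849
```

Run:
```python
from fit import *
s=bot.observe();print(s["clock"],s["qpos"],s["position"],s["tool_rot"],s["force"],s["moment"])
c=Cam("wrist");cv2.imwrite("pics/w8.png",c.img)
a=np.degrees(s["tool_rot"][2])-90
print(a)
draw(c,.509,.0415,np.radians(-4),np.radians(a+24.8-60+4),0,170,470,70,360,2.6,"pics/w9.png")
```

```text
5.2 [-0.01216881  0.53719262 -0.2445777   1.99535521  0.21182033  0.63226583
 -0.08162926] [0.50968115 0.04096483 0.10367221] [3.14092759e+00 3.97649205e-04 1.88423762e+00] [ 0.28538856 -0.52505846 -0.22766612] [-0.07547086 -0.04502712 -0.01071138]
17.958863342397862
```

View pics/w9.png

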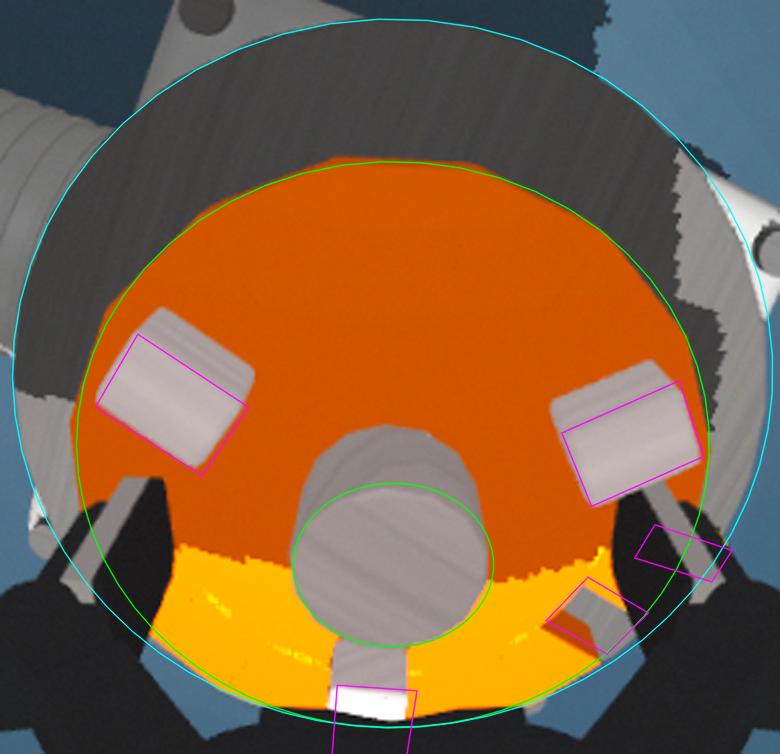

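apply_moves([
  {"travel": [0,0,0],"twist": [0,0,-4],"claw": 0.085},
  {"travel": [0,0,0],"twist": [0,0,-8],"claw": 0.085},
  {"travel": [0,0,0],"twist": [0,0,-11],"claw": 0.085},
  {"travel": [0,0,0],"twist": [0,0,-13],"claw": 0.085},
  {"travel": [0,0,0],"twist": [0,0,-13],"claw": 0.085},
  {"travel": [0,0,0],"twist": [0,0,-13],"claw": 0.085},
])

```text
clock: 5.85
position: [0.5095, 0.0415, 0.1034]
tool_rot: [3.141, 0.0, 2.109]
force: [2.1, -1.4, 1.1]
grip_width: 0.0851
```

Run:
```python
from fit import *
s=bot.observe();print(s["clock"],s["position"],s["tool_rot"],s["force"])
c=Cam("wrist");a=np.degrees(s["tool_rot"][2])-90
print(a)
draw(c,.509,.0415,np.radians(-4),np.radians(a+24.8-60+4),0,170,470,70,360,2.6,"pics/w10.png")
c=Cam("scene")
draw(c,.509,.0415,np.radians(-4),np.radians(a+24.8-60+4),0,270,400,160,260,6,"pics/s10.png")
```

```text
5.85 [0.50951336 0.04147702 0.1034486 ] [3.14119148e+00 1.76734764e-04 2.10918165e+00] [ 2.10793562 -1.41210076  1.1112726 ]
30.847206924933914
```

View pics/w10.png

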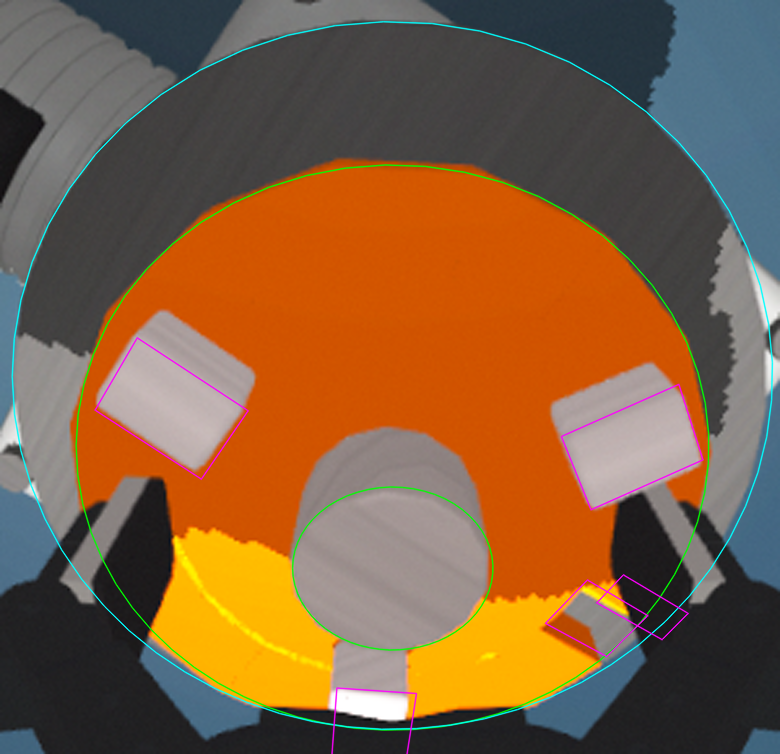

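View pics/s10.png

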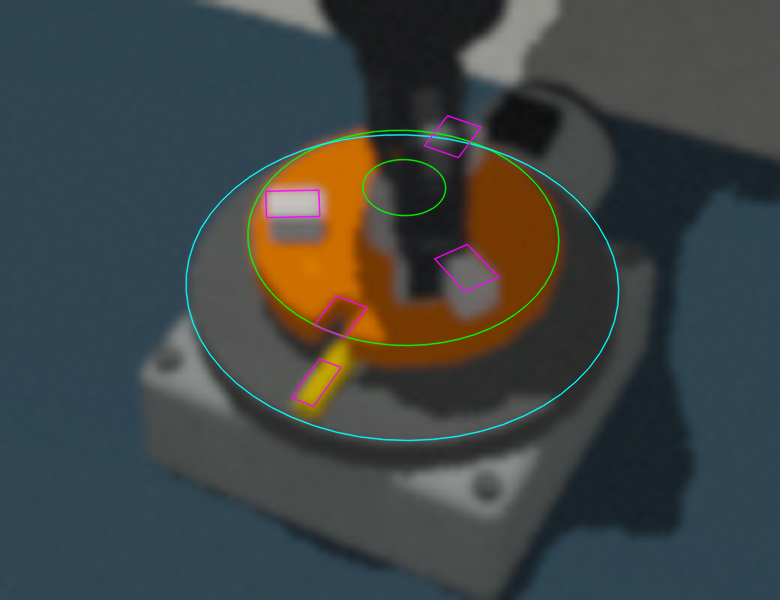

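apply_moves([
  {"travel": [0,0,0],"twist": [0,0,3],"claw": 0.085},
  {"travel": [0,0,-0.01],"twist": [0,0,4],"claw": 0.085},
  {"travel": [0,0,-0.03],"twist": [0,0,4],"claw": 0.085},
  {"travel": [0,0,-0.05],"twist": [0,0,10],"claw": 0.085},
  {"travel": [0,0,-0.07],"twist": [0,0,18],"claw": 0.085},
  {"travel": [0,0,-0.09],"twist": [0,0,26],"claw": 0.085},
  {"travel": [0,0,-0.1],"twist": [0,0,34],"claw": 0.085},
  {"travel": [0,0,-0.1],"twist": [0,0,42],"claw": 0.085},
  {"travel": [0,0,-0.1],"twist": [0,0,50],"claw": 0.085},
  {"travel": [0,0,-0.1],"twist": [0,0,50],"claw": 0.085},
])

```text
clock: 6.95
position: [0.5091, 0.0418, 0.2039]
tool_rot: [3.141, -0.0, 1.237]
force: [-0.1, -0.2, -0.2]
grip_width: 0.0852
```

Run:
```python
from fit import *
s=bot.observe();print(s["clock"],s["position"],s["tool_rot"],s["force"])
c=Cam("wrist");cv2.imwrite("pics/w11.png",c.img)
c.crop(210,460,80,300,3,"pics/w11b.png")
draw(c,.509,.0415,np.radians(-4),np.radians(-.4),0,210,460,80,300,3,"pics/w12.png")
```

```text
6.95 [0.50912565 0.04182572 0.20394117] [ 3.14145182e+00 -2.65782842e-04  1.23702732e+00] [-0.14149574 -0.18653009 -0.15029653]
```

View pics/w12.png

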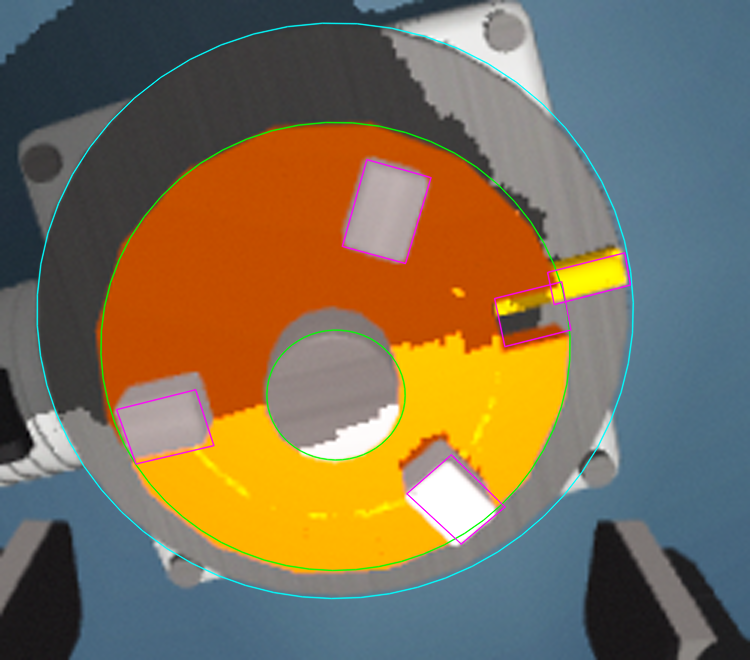

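View pics/w11b.png

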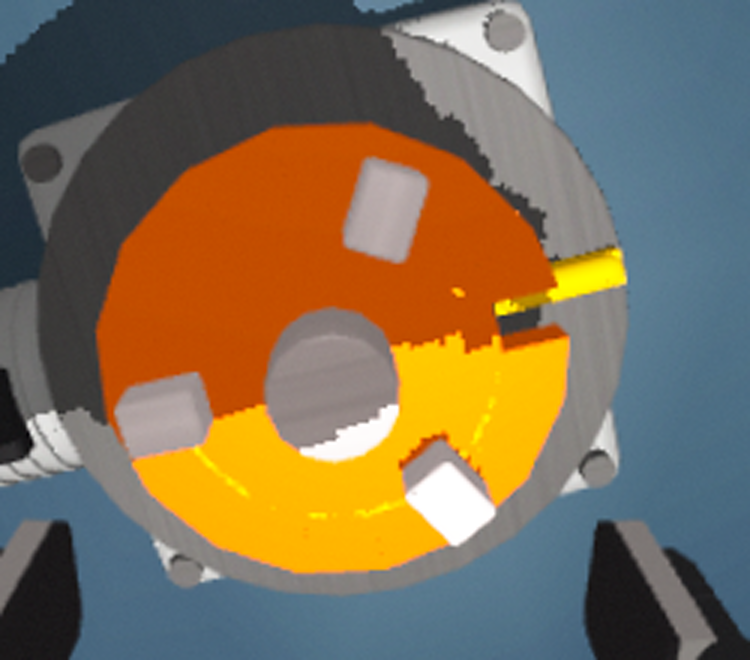

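Run:
```python
from fit import *
c=Cam("wrist");k=4
u0,u1,v0,v1=350,440,140,220;k=8
for j,(x,y,ky,th,pr) in enumerate([(.509,.0415,-3.8,-.4,-.001),(.509,.0415,-3.8,-3,-.001)]):
    im=cv2.resize(c.img[v0:v1,u0:u1],None,fx=k,fy=k,interpolation=cv2.INTER_CUBIC)
    def box(a,r0,r1,w,z,col):
        a=np.radians(a);e=np.array([np.cos(a),np.sin(a)]);f=np.array([-e[1],e[0]])
        p=[c.proj(list(np.array([x,y])+e*r+f*s)+[z]) for r,s in((r0,-w),(r1,-w),(r1,w),(r0,w),(r0,-w))]
        q=(np.array(p)-[u0,v0]+.5)*k-.5
        cv2.polylines(im,[np.round(q*8).astype(np.int32)],False,col,1,cv2.LINE_AA,3)
    box(ky,.049,.089,.005,.086,(0,0,0));box(ky,.049,.089,.002,.0905,(0,0,255))
    zt=.1065-pr
    box(ky+th,.046,.065,.007,zt,(255,0,255));box(ky+th,.046,.065,.007,zt-.014,(255,255,0))
    cv2.imwrite(f"pics/w13_{j}.png",im)
```

```text
(no output)
```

View pics/w13_0.png

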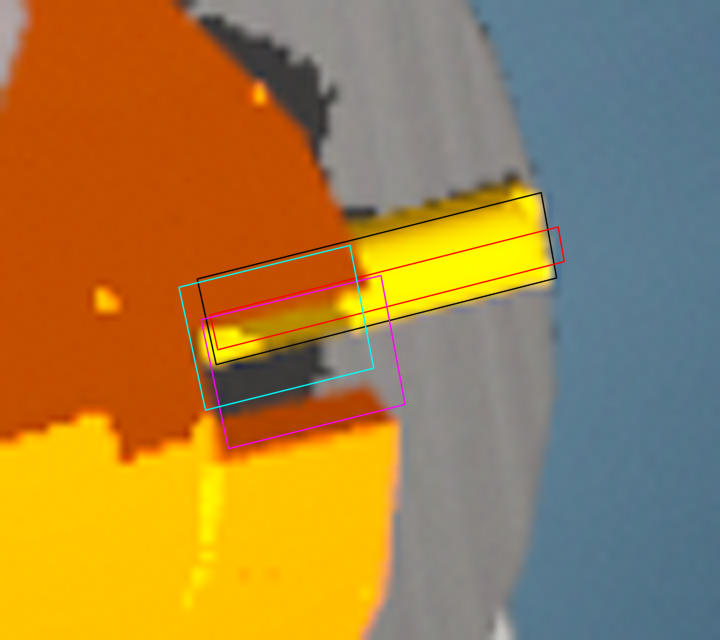

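View pics/w13_1.png

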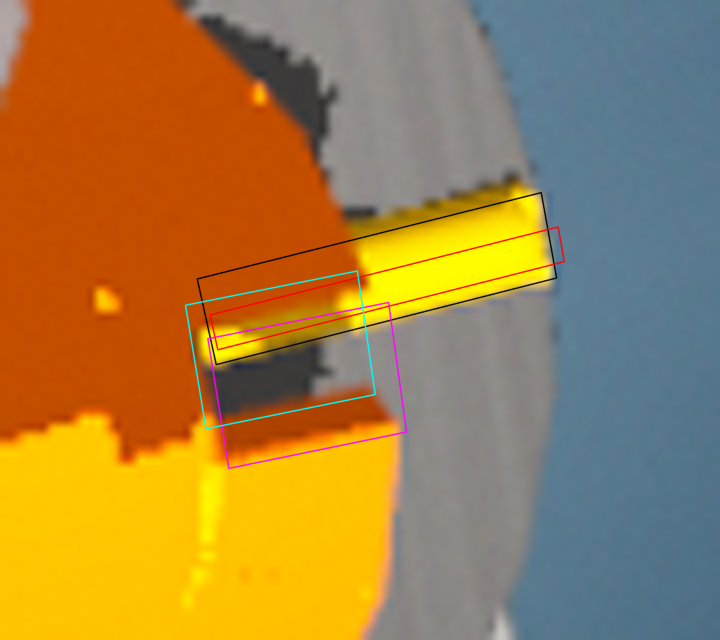

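apply_moves([
  {"travel": [0,0,0],"twist": [0,0,8],"claw": 0.085},
  {"travel": [0,0,0],"twist": [0,0,16],"claw": 0.085},
  {"travel": [0,0,0],"twist": [0,0,24],"claw": 0.085},
  {"travel": [0,0,0],"twist": [0,0,32],"claw": 0.085},
  {"travel": [0,0,0],"twist": [0,0,40],"claw": 0.085},
  {"travel": [0,0,0],"twist": [0,0,48],"claw": 0.085},
  {"travel": [0,0,0],"twist": [0,0,56],"claw": 0.085},
  {"travel": [0,0,0],"twist": [0,0,64],"claw": 0.085},
  {"travel": [0,0,0],"twist": [0,0,72],"claw": 0.085},
  {"travel": [0,0,0],"twist": [0,0,75],"claw": 0.085},
])

```text
clock: 8.05
position: [0.5091, 0.0416, 0.2033]
tool_rot: [-3.141, 0.001, -0.071]
force: [-0.9, -0.1, 0.1]
grip_width: 0.0848
```

Run:
```python
from fit import *
s=bot.observe();print(s["clock"],s["position"],s["tool_rot"],s["force"])
c=Cam("wrist")
c.crop(255,385,85,205,6,"pics/w14.png")
```

```text
8.05 [0.5091398  0.04157461 0.20331175] [-3.14144869e+00  5.14745689e-04 -7.10306188e-02] [-0.94786681 -0.08078515  0.13694101]
```

View pics/w14.png

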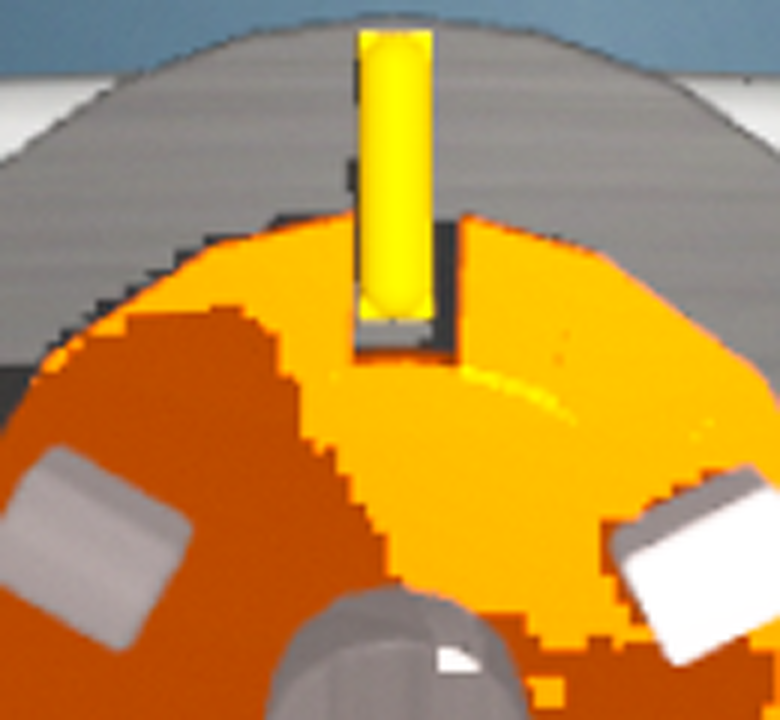

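apply_moves([
  {"travel": [0,0,0],"twist": [0,0,0],"claw": 0},
  {"travel": [0,0,0],"twist": [0,0,0],"claw": 0},
  {"travel": [0,0,0],"twist": [0,0,0],"claw": 0},
  {"travel": [0,0,0.01],"twist": [0,0,0],"claw": 0},
  {"travel": [0,0,0.02],"twist": [0,0,0],"claw": 0},
  {"travel": [0,0,0.03],"twist": [0,0,0],"claw": 0},
  {"travel": [0,0,0.04],"twist": [0,0,0],"claw": 0},
  {"travel": [0,0,0.05],"twist": [0,0,0],"claw": 0},
  {"travel": [0,0,0.058],"twist": [0,0,0],"claw": 0},
  {"travel": [0,0,0.058],"twist": [0,0,0],"claw": 0},
])

```text
clock: 9.1
position: [0.5088, 0.0414, 0.1441]
tool_rot: [3.141, 0.002, -0.07]
force: [0.2, -0.7, 0.0]
grip_width: 0.0
```

apply_moves([
  {"travel": [0,0,0.003],"twist": [0,0,0],"claw": 0},
  {"travel": [0,0,0.006],"twist": [0,0,0],"claw": 0},
  {"travel": [0,0,0.009],"twist": [0,0,0],"claw": 0},
  {"travel": [0,0,0.012],"twist": [0,0,0],"claw": 0},
  {"travel": [0,0,0.014],"twist": [0,0,0],"claw": 0},
  {"travel": [0,0,0.016],"twist": [0,0,0],"claw": 0},
])

```text
clock: 9.7
position: [0.5095, 0.0414, 0.1294]
tool_rot: [-3.141, -0.0, -0.07]
force: [-1.4, 0.2, 6.7]
grip_width: 0.0002
```

apply_moves([
  {"travel": [0,0,0.002],"twist": [0,0,0],"claw": 0},
  {"travel": [0,0,0.004],"twist": [0,0,0],"claw": 0},
  {"travel": [0,0,0.006],"twist": [0,0,0],"claw": 0},
  {"travel": [0,0,0.008],"twist": [0,0,0],"claw": 0},
  {"travel": [0,0,0.008],"twist": [0,0,0],"claw": 0},
])

```text
clock: 10.2
position: [0.5094, 0.0414, 0.1212]
tool_rot: [-3.142, -0.0, -0.07]
force: [-0.3, 0.1, -0.5]
grip_width: -0.0002
```

apply_moves([
  {"travel": [0,0,0.001],"twist": [0,0,0],"claw": 0},
  {"travel": [0,0,0.002],"twist": [0,0,0],"claw": 0},
  {"travel": [0,0,0.003],"twist": [0,0,0],"claw": 0},
  {"travel": [0,0,0.003],"twist": [0,0,0],"claw": 0},
])

```text
clock: 10.6
position: [0.51, 0.0415, 0.1199]
tool_rot: [-3.141, -0.002, -0.07]
force: [-8.8, -2.0, 39.0]
grip_width: -0.0
```

apply_moves([
  {"travel": [0,0,0],"twist": [0,0,0],"claw": 0},
  {"travel": [0,0,0],"twist": [0,0,0],"claw": 0},
  {"travel": [0,0,-0.01],"twist": [0,0,0],"claw": 0},
  {"travel": [0,0,-0.03],"twist": [0,0,0],"claw": 0},
  {"travel": [0,0,-0.05],"twist": [0,0,0],"claw": 0},
  {"travel": [0,0,-0.07],"twist": [0,0,0],"claw": 0},
  {"travel": [0,0,-0.085],"twist": [0,0,0],"claw": 0},
  {"travel": [0,0,-0.085],"twist": [0,0,0],"claw": 0},
])

```text
clock: 11.4
position: [0.5101, 0.0415, 0.2049]
tool_rot: [-3.141, -0.003, -0.07]
force: [0.4, 0.3, -0.3]
grip_width: 0.0001
```

Run:
```python
from fit import *
s=bot.observe();print(s["clock"],s["position"],s["force"])
c=Cam("wrist");c.crop(255,385,85,205,6,"pics/w20.png")
c=Cam("side");c.crop(200,390,80,260,4,"pics/d20.png")
```

```text
11.4 [0.51006459 0.04151042 0.20493889] [ 0.39837681  0.25597275 -0.27677778]
```

View pics/w20.png

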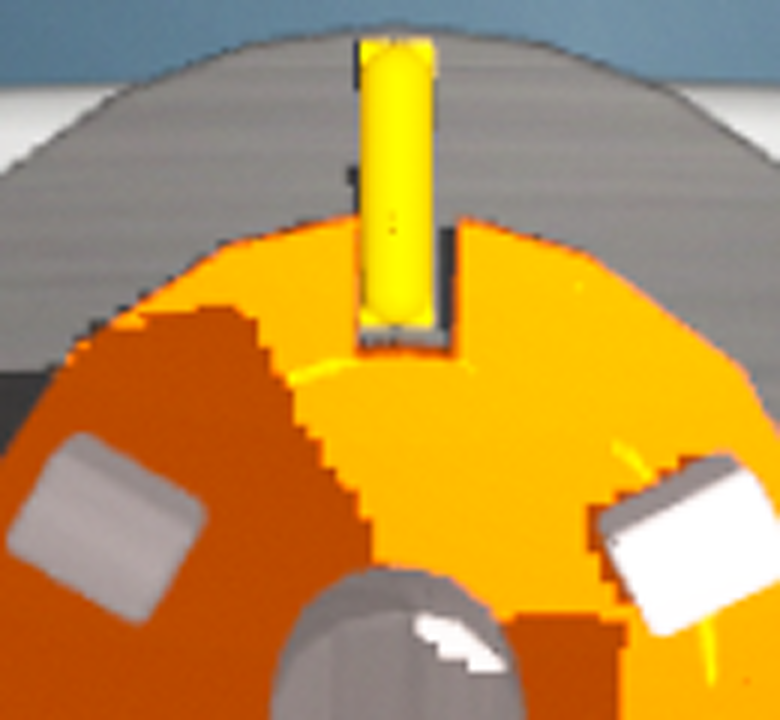

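View pics/d20.png

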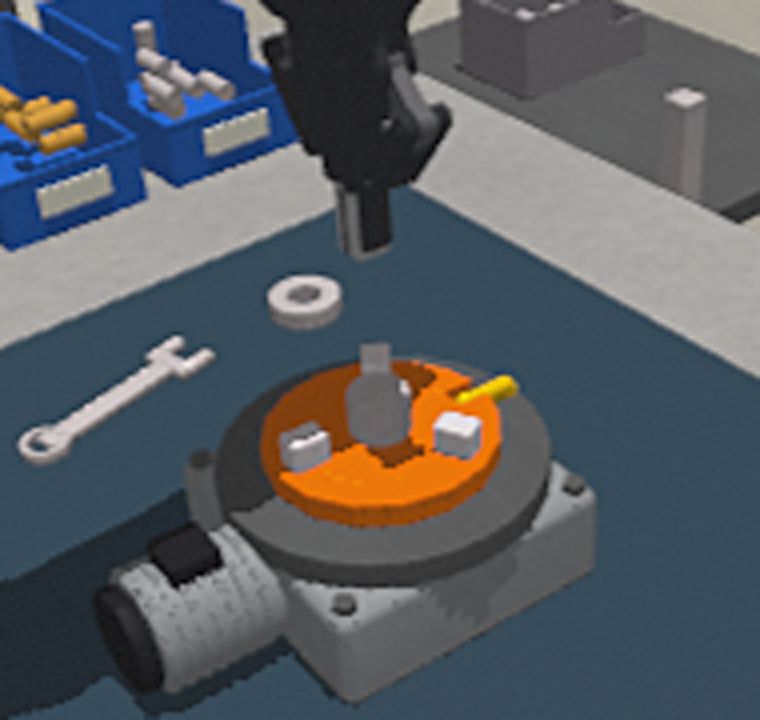

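Run:
```python
from workcell import bot
print(bot.job_done(),bot.observe()["force"])
```

```text
the job is handed in; nothing more can be done
the job is handed in; nothing more can be done
```

The disc is turned onto the key and pressed down. I handed the job in at about 11.5 s of the 45 s allowed, and it reports no verdict.

- **Turn:** With the gripper open around the hub, one finger pushed lug 0 counter-clockwise by about 128°. A wrist picture taken straight over the key then put the notch about 1.5 mm off it, with the disc still up.
- **Press:** With the fingers shut, I pressed the hub down until the force rose to 39 N at a fingertip height of 0.1199 m. The fully seated hub top should be at 0.1205 m, so the disc stopped where it should, within the 2 mm calibration.
- **Last checks:** The key stands in the notch about 1.5 mm off centre, inside the 4 mm limit. The side picture shows the disc down on the flange. The spanner and bearing look unmoved. The arm is about 8 cm clear, with no contact force.
- **Not checked or disagreeing:** The jar was outside the last pictures; the arm never went near it. In the scene camera my fitted model sat a few millimetres off the key, so I relied on the wrist camera for alignment.

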